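Turn the microscope light base up four clicks

ROBOT

A 7-joint arm with a two-finger parallel gripper is mounted at the origin on the work surface. World frame = base frame: x ahead of the robot, y to its left, z up, the work surface at z = 0. Lengths are in m, angles in rad, forces in N, time in s.
With the tool pointing down it reaches from about 0.425 to 0.95 m from the base axis. Payload 4.7 kg.
Tool frame: the origin (TCP) lies midway between the tips of the shut fingers; the grasp point (between the pads) lies 19 mm behind it; z points along the fingers, y is the line along which they close (so a half turn about z gives the same grasp; the last joint's range is limited). The gripper opens to 87 mm and grips with 3 to 60 N. Pads are 19 mm wide; open, the fingers measure 117 mm over their backs; the gripper's body (75 mm by 190 mm) begins 51 mm behind the grasp point.
Start: joints at [-1.314, 0.469, -0.049, 1.532, 0.024, 1.141, -0.082], TCP at [0.19, 0.648, 0.223] pointing down, gripper open.
Joint ranges: [-2.59, 2.59], [-0.33, 1.99], [-1.39, 1.29], [0.1, 2.45], [-1.04, 4.18], [0.21, 1.99], [-2.66, 2.66]. Speed limits (rad/s): [2.57, 2.57, 3.14, 3.14, 3.14, 3.14, 3.14].

INTERFACE

Orientations are given as a 3x3 rotation matrix whose columns are the frame's x, y, z axes.
In Python, from rig import env gives the robot as it stands. Calls block until the motion is done:
- env.goto(position, orientation): joint-space move of the TCP to a pose.
- env.move_l(position, ori=None, vel=0.15, force_limit=None): straight line of the TCP; ori=None keeps the orientation; vel is the mean speed in m/s. With force_limit (N) it stops when the force on the tool has changed by that much, and returns True; else False.
- env.move_joints(angles): joint-space move.
- env.move_gripper(opening): finger opening in m; the grip force is fixed at half the most; returns when the fingers have stopped.
- env.pause(seconds).
- env.solve_ik(position, orientation): joint angles nearest the present ones, or None.
- env.get_obs(): the state.
- env.capture(name): name is "scene" or "top" or "wrist"; returns the picture (400x640x3 uint8, red, green, blue); there is no depth.
- env.camera_info(name): a dict with "mtx" (3x3 intrinsics, pixels), "view" (4x4, takes a point from world to camera coordinates); the wrist camera has in their place "T_tool_cam" (4x4, takes a point from camera to tool coordinates, whose origin is the TCP and whose axes are the flange's). Camera axes: x right, y down, z forward; pixel columns grow to the right and rows downward; lengths in m; the calibration is good to about 2 mm. A picture is of the moment at which its call begins: read the wrist's pose just before it. camera_info takes no time and is no camera call.
A pose or a line that the arm cannot do raises env.IKError and nothing moves.
- env.finish_job(): hands the job in; it is judged then, once.
The state is a dict: "clock": time; "joints": joint angles; "qvel": joint speeds; "tau": joint torques, N m; "tcp_pos": TCP position; "ee_rot": TCP orientation; "force": force on the tool from outside, world axes, zero at the start; "moment": the same for the moment, N m; "width": finger opening in m; "grip_force": force on a finger pad.
Only numpy, scipy, OpenCV 4.12 (cv2) and the standard library are available. Lean on these libraries where they do the work, as an engineer would, in place of code of your own. Each camera call takes 0.05 s, during which the arm holds its last target. There are 200 camera calls.

TASK

The light under the glass dish is too dim. With a fingertip against the raised fin of the black click-stop dial on the light base, push the dial round clockwise (seen from above) by exactly four clicks from where it now stands, never letting it go on to a fifth, then take the finger away and leave the dial resting in its click. Do not pinch the fin, and leave the dish, the slide box and the bottle where they are.

Things in the scene. Friction and masses are not known exactly. Their poses are not given: they have to be found in the camera images.
- light_base: Fixed low box, white with a blue top, 170 (its x) x 280 (its y) x 55 mm high, heavy, immovable; origin at the centre of its underside. Round white stage plate (112 mm across) in its top at y = +65 mm; the dial stands on its top at x = -10, y = -85 mm. Ten white ticks round the dial mark the ten click positions, longer = brighter.
- dial_axis (a point): Point on the dial's vertical axis, at the top face of its black disc (disc 80 mm across, 10 mm thick, top face 67 mm above the table). Its x axis points along the fin, turning with the dial; z is up.
- fin_end (a point): Top outer end of the fin, 38 mm from the dial's axis and 91 mm above the table. The fin is an upright black bar on the disc with a white line along its top, running straight outwards from 6 to 38 mm from the axis, 10 mm thick and standing 24 mm above the disc. Axes as dial_axis.
- fin_face (a point): Middle of the fin's flat face that looks anticlockwise, 27 mm from the axis, 12 mm above the disc: push here, square to the face (towards this point's -y), to turn the dial clockwise. A click takes 3 to 5 N here; just past half way (12 degrees) the dial snaps forward into the next click and stays. 3 N or more on both flat faces of the fin at once counts as pinching.
- dial (a joint): Angle of the dial, rad, growing clockwise seen from above (brighter). Rests in clicks 24 degrees (0.419 rad) apart at 0, 0.419, ... 3.770 rad; starts in one of the first four (0 to 1.257); stops just past both ends. In the base's frame the fin points at -72 degrees minus this angle (from base x towards base y).
- dish: Loose open glass dish, 90 mm across, 15 mm high, standing on the stage plate; origin at the centre of its underside.
- slide_box: Loose grey slide box with white lid, 92 x 82 x 36 mm, on the table to the left (base +y) of the light base; origin at the centre of its underside.
- bottle: Loose small bottle with black cap, 40 mm across, 75 mm high, on the table to the right (base -y) of the light base; origin at the centre of its underside.

How it is judged:
At the end, for the whole second after the job is handed in: The dial rests four clicks (96 degrees, within 6 degrees) clockwise of where it started, that is the fin's outer end is 53.7 to 59.1 mm from its starting place; the dial is still; the dish, slide box and bottle are within 12 mm of where they stood (distance of fin_end from where it was at the start of the episode between 0.0537 and 0.0591 m and velocity of joint dial between -0.05 and 0.05 rad/s and distance of each of dish, slide_box, bottle from where it was at the start of the episode below 0.012 m); the robot touches nothing.
It fails at once if the dial was turned past the fourth click (4.5 clicks or more from its start) (distance of fin_end from where it was at the start of the episode above 0.0615 m).
It fails at once if the fin was pinched: 3 N or more of finger force on both of its flat faces at once (contact force between the fingers and dial_c16 above 3 N and contact force between the fingers and dial_c17 above 3 N).
It fails at once if the dish was moved, tipped or lifted (distance of dish from where it was at the start of the episode above 0.012 m or angle between dish's own z axis and vertical above 0.35 rad).
It fails at once if the slide box was moved, tipped or lifted (distance of slide_box from where it was at the start of the episode above 0.012 m or angle between slide_box's own z axis and vertical above 0.35 rad).
It fails at once if the bottle was moved, tipped or lifted (distance of bottle from where it was at the start of the episode above 0.012 m or angle between bottle's own z axis and vertical above 0.35 rad).
It also fails if it takes over 61 s, if anything falls off the work surface, if the arm or the gripper's body presses on something with over 40 N, if the wrist force passes 120 N, or if a joint passes its speed limit or range.

## Working session

There is one attempt and no reset: what is moved stays moved. The work goes in short steps, each a Python script; the robot and the scene stay as the last script left them, time stands still between calls to the robot, and variables do not carry over. Pictures are saved under pics/ and viewed, at most 10 in all, crops included, and the job is handed in when it is done.

```bash
ls; mkdir -p pics; python3 - <<'E'
from rig import env
import cv2,numpy as np
for n in("top","scene"):
    cv2.imwrite(f"pics/{n}0.png",env.capture(n)[:,:,::-1])
    i=env.camera_info(n);print(n,np.round(i["mtx"],1).tolist(),np.round(i["view"],4).tolist())
o=env.get_obs();print(o["clock"],o["tcp_pos"],o["ee_rot"],o["width"])
E
```

```text
pics
top [[369.4, 0.0, 323.0], [0.0, 369.4, 198.0], [0.0, 0.0, 1.0]] [[-0.018, -0.9998, -0.0016, 0.1268], [-0.9796, 0.018, -0.2, 0.5936], [0.2, -0.0021, -0.9798, 0.9363], [0.0, 0.0, 0.0, 1.0]]
scene [[363.5, 0.0, 324.3], [0.0, 363.5, 194.6], [0.0, 0.0, 1.0]] [[0.378, 0.9256, 0.0165, -0.3405], [0.6569, -0.2556, -0.7093, -0.3257], [-0.6524, 0.279, -0.7047, 1.2319], [0.0, 0.0, 0.0, 1.0]]
0.1 [0.19014642 0.64709125 0.22157544] [[-9.59447744e-01  2.81886239e-01 -4.17978094e-04]
 [ 2.81886533e-01  9.59446131e-01 -1.76210079e-03]
 [-9.56844995e-05 -1.80846602e-03 -9.99998360e-01]] 0.08736863630606205
```

View pics/top0.png

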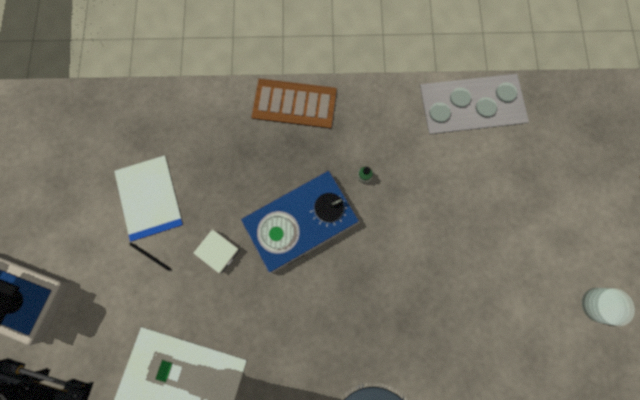

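View pics/scene0.png

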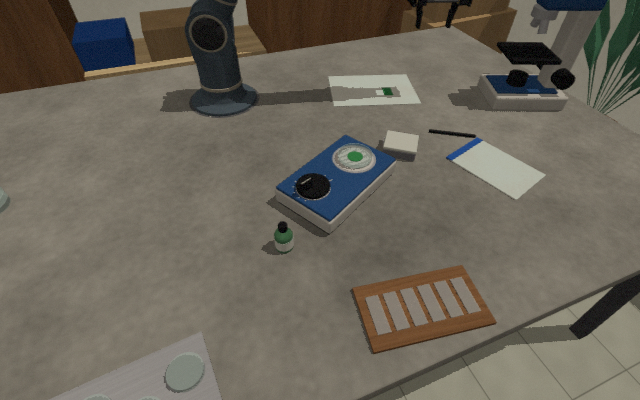

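The top view shows the dial at about (329,207), with its fin pointing up-right to (341,201). The dish is at (278,232), the slide box at (216,251) and the bottle at (366,174). The scene view agrees. Next I'll take a closer look with the wrist camera.

```bash
cat > h.py <<'E'
from rig import env
import cv2,numpy as np
def ray_pt(K,V,uv,z):
    """world point at height z seen at pixel uv; V world->cam"""
    R,t=V[:3,:3],V[:3,3]; c=-R.T@t; d=R.T@np.linalg.solve(K,[uv[0],uv[1],1.]); return c+d*(z-c[2])/d[2]
def down(th):
    "tool pointing down, tool y (closing line) at world angle th"
    y=np.array([np.cos(th),np.sin(th),0]); z=np.array([0,0,-1.]); return np.c_[np.cross(y,z),y,z]
def wview():
    i=env.camera_info("wrist");o=env.get_obs();T=np.eye(4);T[:3,:3]=o["ee_rot"];T[:3,3]=o["tcp_pos"]
    return i["mtx"],np.linalg.inv(T@i["T_tool_cam"])
E
python3 - <<'E'
from h import *
i=env.camera_info("top");K,V=i["mtx"],i["view"]
P=lambda uv,z:ray_pt(K,V,uv,z)
for n,uv,z in [("dial",(329,207),.067),("finend",(341,201),.091),("dish",(278,232),.06),("box",(216,251),.036),("bottle",(366,172),.06),("c1",(331,172),.055),("c2",(243,221),.055),("c3",(359,216),.055)]: print(n,P(uv,z).round(3))
T=env.camera_info("wrist")["T_tool_cam"];print(T.round(3))
d=P((329,207),.067)
R=env.get_obs()["ee_rot"]
# put camera axis over the dial
c=R@T[:3,3]; f=R@T[:3,2]; 
p=d+np.array([0,0,0]);cam=d-f*0.30/abs(f[2]); tcp=cam-c; print(tcp)
env.goto(tcp,R)
K,V=wview();im=env.capture("wrist");np.savez("w1.npz",K=K,V=V);cv2.imwrite("pics/w1.png",im[:,:,::-1])
print(env.get_obs()["clock"],K)
E
```

```text
dial [0.57  0.1   0.067]
finend [0.581 0.069 0.091]
dish [0.506 0.237 0.06 ]
box [0.461 0.406 0.036]
bottle [ 0.666 -0.003  0.06 ]
c1 [0.669 0.093 0.055]
c2 [0.538 0.331 0.055]
c3 [0.546 0.02  0.055]
[[ 0.001 -0.954 -0.298  0.083]
 [ 1.     0.001 -0.    -0.   ]
 [ 0.001 -0.298  0.954 -0.162]
 [ 0.     0.     0.     1.   ]]
[0.55935092 0.10423837 0.20549968]
2.4917 [[356.94234691   0.         323.88989194]
 [  0.         356.94234691 193.42175562]
 [  0.           0.           1.        ]]
```

View pics/w1.png

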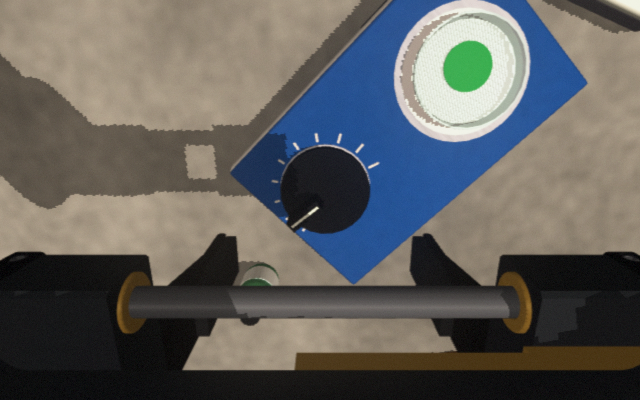

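The wrist view shows the disc centre at about (326,189) and the fin's white line from (317,208) to (291,229). The base's top corners are at (231,172), (353,283) and (587,82), and the bottle is at about (255,290).

```bash
python3 - <<'E'
from h import *
w=np.load("w1.npz");P=lambda uv,z:ray_pt(w["K"],w["V"],uv,z)
a,b,c=[P(u,.055)[:2] for u in((231,172),(353,283),(587,82))]
print("sides",np.linalg.norm(a-b),np.linalg.norm(b-c))
yb=(c-b)/np.linalg.norm(c-b);th=np.arctan2(yb[1],yb[0])-np.pi/2
xb=(b-a)/np.linalg.norm(b-a);th2=np.arctan2(xb[1],xb[0]);print("base yaw",np.degrees([th,th2]))
th=(th*280+th2*170)/450
x=np.array([np.cos(th),np.sin(th)]);y=np.array([-x[1],x[0]])
o=((a+c)/2 );ax=o-.01*x-.085*y
d=P((326,189),.067);i,e=P((317,208),.091),P((291,229),.091)
print("axis from box",ax,"from disc",d,"finin",i,"finend",e)
for ctr in(ax,d[:2]):
  v=e[:2]-ctr;print("r",np.linalg.norm(v),np.linalg.norm(i[:2]-ctr),"ang",np.degrees(np.arctan2(v[1],v[0])-th))
v=(e-i)[:2];print("line ang base",np.degrees(np.arctan2(v[1],v[0])-th),np.linalg.norm(v))
print("bottle",P((255,290),.06))
E
```

```text
sides 0.15965314071044856 0.2693173761319782
base yaw [28.82249634 28.55131496]
axis from box [0.56760175 0.10295392] from disc [0.56601476 0.10473686 0.067     ] finin [0.57267011 0.09503547 0.091     ] finend [0.58447278 0.0688466  0.091     ]
r 0.03805181841123087 0.009401598018525694 ang -92.40096397246889
r 0.04035851059022544 0.011764802598099259 ang -91.50373584648528
line ang base -94.46015467047367 0.028725600809589656
bottle [0.64823867 0.00822925 0.06      ]
```

The dial stands at click 1, since the fin is at about -93° in the base frame against a nominal -96°. Its axis is at about (0.567, 0.104). I'll shut the gripper, lower it behind the fin and push the first click in small steps while logging the force.

```bash
cat >> h.py <<'E'
AX=np.array([.567,.1037]);F0=np.radians(-67.3)
def pose(phi,gap=0.,z=.075,r=.030):
    "finger face at dial turned phi deg from start, standing gap behind the fin face"
    f=F0-np.radians(phi);u=np.array([np.cos(f),np.sin(f)]);n=np.array([-u[1],u[0]])
    p=AX+r*u+(.005+.0095+gap)*n
    return np.r_[p,z],down(f+np.pi)
def push(phi):
    p,R=pose(phi);env.move_l(p,R,vel=.03);o=env.get_obs()
    f=F0-np.radians(phi);n=np.array([-np.sin(f),np.cos(f)]);return o["force"][:2]@n,o["clock"]
E
python3 - <<'E'
from h import *
env.move_gripper(0);print(env.get_obs()["width"])
p,R=pose(0,.012,.16);env.goto(p,R)
p,R=pose(0,.012);print("touch",env.move_l(p,R,vel=.08,force_limit=4))
f=None
for phi in range(-20,0,4): print(phi,np.round(push(phi),2))
for phi in np.arange(-2,15,1.5):
    f,t=push(phi);print(phi,round(f,2),round(t,2))
    if f>8:break
print(env.get_obs()["tcp_pos"],pose(phi)[0])
cv2.imwrite("pics/t1.png",cv2.resize(env.capture("top")[140:280,240:440,::-1],None,fx=3,fy=3))
cv2.imwrite("pics/w2.png",env.capture("wrist")[:,:,::-1])
E
```

```text
0.0007385948014845434
touch False
-20 [0.41 6.44]
-16 [0.06 6.69]
-12 [-0.15  6.94]
-8 [1.73 7.19]
-4 [4.41 7.44]
-2.0 4.34 7.69
-0.5 0.42 7.94
1.0 0.06 8.19
2.5 -0.54 8.44
4.0 -0.02 8.69
5.5 0.26 8.94
7.0 -0.15 9.19
8.5 -0.69 9.44
10.0 0.15 9.69
11.5 1.71 9.94
13.0 0.66 10.19
14.5 0.98 10.44
[0.58625208 0.07633254 0.07513572] [0.58563062 0.07607483 0.075     ]
```

View pics/w2.png

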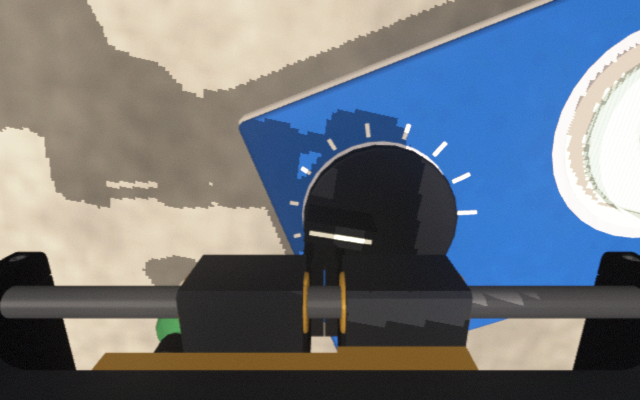

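The wrist view shows the fin's white line from about (310,233) to (371,242), lying ahead of the fingers. There was one snap, at a commanded angle of about -1°, so contact leads my model by about 12°. I'll check the fin angle.

```bash
cat >> h.py <<'E'
def finang(*uv):
    K,V=wview();a,b=[ray_pt(K,V,u,.091)[:2] for u in uv]
    for q in(a,b):
        v=q-AX;print("r",np.linalg.norm(v).round(4),"turned",(np.degrees(F0-np.arctan2(v[1],v[0]))%360).round(1))
    v=b-a;print("line turned",(np.degrees(F0-np.arctan2(v[1],v[0]))%360).round(1),np.linalg.norm(v))
E
python3 -c "
from h import *
finang((371,242),(310,233))"
```

```text
r 0.009 turned 13.3
r 0.0364 turned 21.0
line turned 23.5 0.02752414123630757
```

The dial has turned 23.5°, which is one click. I'll continue with clicks 2 and 3, stopping each on the force drop.

```bash
cat >> h.py <<'E'
def click(phi,limit):
    "push on from phi until the force has peaked and dropped (snap)"
    pk=0
    while phi<limit:
        phi+=1.;f,t=push(phi);pk=max(pk,f);print(phi,round(f,2),end="; ")
        if pk>2.5 and f<1: print("SNAP",phi,t);return phi
    print("no snap",t);return phi
E
python3 - <<'E'
from h import *
p=click(14.5,28);p=click(p,52)
cv2.imwrite("pics/w3.png",env.capture("wrist")[:,:,::-1])
E
```

```text
15.5 4.61; 16.5 5.21; 17.5 5.22; 18.5 2.53; 19.5 1.75; 20.5 1.22; 21.5 1.71; 22.5 1.66; 23.5 0.23; SNAP 23.5 12.7917
24.5 -0.49; 25.5 -0.32; 26.5 0.18; 27.5 -0.08; 28.5 -0.93; 29.5 -0.88; 30.5 -0.61; 31.5 0.06; 32.5 -0.01; 33.5 1.15; 34.5 -0.32; 35.5 -0.04; 36.5 0.77; 37.5 0.73; 38.5 2.79; 39.5 3.8; 40.5 5.29; 41.5 5.21; 42.5 3.06; 43.5 3.1; 44.5 2.1; 45.5 1.46; 46.5 1.79; 47.5 0.84; SNAP 47.5 18.7917
```

View pics/w3.png

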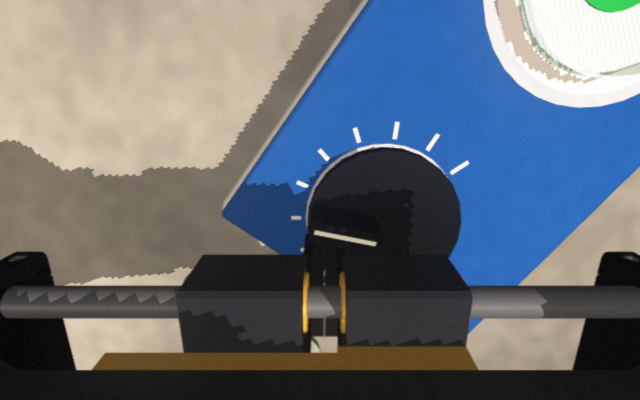

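The fin line runs from (314,232) to (376,244). I'll check the angle, then push the fourth click. It should snap at a commanded angle of about 71°, with a hard limit of 75°. After that I'll back off, rise and look.

```bash
python3 - <<'E'
from h import *
finang((376,244),(314,232))
p=click(47.5,75)
q,R=pose(p,.012);env.move_l(q,R,vel=.05);q[2]=.2055;env.move_l(q,R)
c=R@env.camera_info("wrist")["T_tool_cam"][:3,3]
cv2.imwrite("pics/w4.png",env.capture("wrist")[:,:,::-1]);print(env.get_obs()["clock"])
E
```

```text
r 0.0075 turned 45.1
r 0.0356 turned 56.3
line turned 59.3 0.028228050176341207
48.5 0.85; 49.5 1.26; 50.5 0.93; 51.5 -0.52; 52.5 1.0; 53.5 0.36; 54.5 -0.35; 55.5 0.41; 56.5 -0.91; 57.5 0.51; 58.5 -0.23; 59.5 0.18; 60.5 -0.12; 61.5 0.07; 62.5 0.49; 63.5 2.01; 64.5 3.5; 65.5 5.04; 66.5 4.81; 67.5 2.76; 68.5 1.92; 69.5 2.46; 70.5 3.1; 71.5 2.09; 72.5 1.94; 73.5 1.26; 74.5 0.94; SNAP 74.5 25.5917
27.05
```

View pics/w4.png

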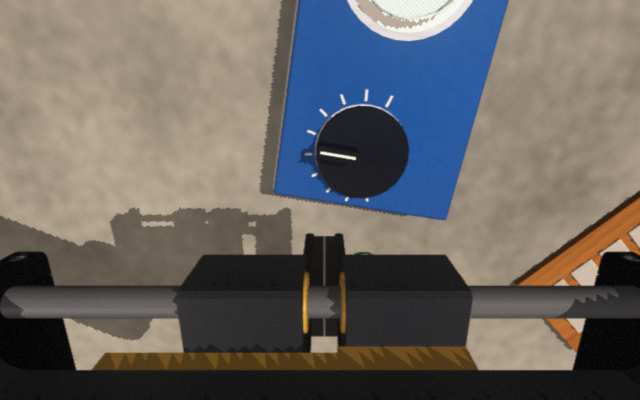

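The fin line now runs from (356,158) to (320,153) on the disc, which is centred at about (362,151), and the tool is clear of the dial.

```bash
python3 - <<'E'
from h import *
finang((356,158),(320,153))
K,V=wview();print(ray_pt(K,V,(362,151),.067))
E
```

```text
r 0.0066 turned 72.3
r 0.0349 turned 80.5
line turned 82.4 0.028434228520826235
[0.56687927 0.10464387 0.067     ]
```

The reading of 82° falls between three clicks (72°) and four (96°). I'll overlay the predicted fins and zoom in.

```bash
python3 - <<'E'
from h import *
K,V=wview();im=env.capture("wrist")[:,:,::-1].copy()
x0,y0,s=280,75,5
big=cv2.resize(im[y0:y0+135,x0:x0+150],None,fx=s,fy=s,interpolation=cv2.INTER_CUBIC)
big=np.clip(big*1.3,0,255).astype(np.uint8)
def pr(p):
    c=V[:3,:3]@p+V[:3,3];q=K@c;return q[:2]/q[2]
for t,col in((72,(0,0,255)),(96,(0,255,0))):
    f=F0-np.radians(t);u=np.array([np.cos(f),np.sin(f),0]);A=np.r_[AX,.091]
    a,b=[tuple(int(v) for v in (pr(A+k*u)-[x0,y0]+.5)*s) for k in(.006,.038)]
    print(t,pr(A+.006*u),pr(A+.038*u));cv2.line(big,a,b,col,1)
cv2.imwrite("pics/z4.png",big)
E
```

```text
72 [356.72157655 158.00607763] [315.88045547 159.7140258 ]
96 [357.33756437 154.90363801] [319.14086347 139.84920154]
```

View pics/z4.png

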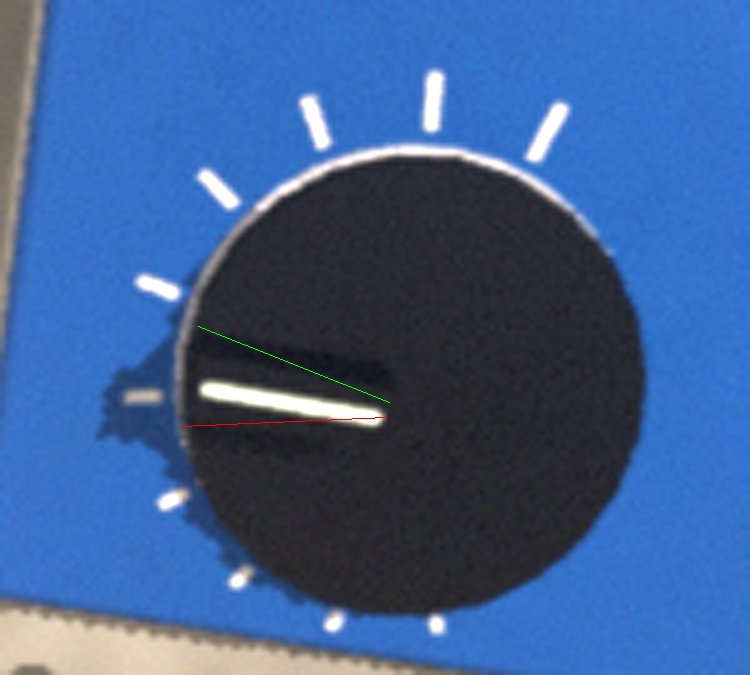

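The zoom shows the fin really standing at about 82°, just short of the 84° half-way point and held there by friction. My force-drop test fired too early. I'll go back behind the fin and push to a commanded 81°, which puts the finger face at about 89°, well short of the next click.

```bash
python3 - <<'E'
from h import *
q,R=pose(74.5,.012);print("touch",env.move_l(q,R,vel=.08,force_limit=4))
for phi in np.r_[60:74:4,73:81.1:1]:
    f,t=push(phi);print(phi,round(f,2),end="; ")
    if phi>77 and f>2.5:break
q,R=pose(phi,.012);env.move_l(q,R,vel=.05);q[2]=.2055;env.move_l(q,R)
K,V=wview();im=env.capture("wrist")[:,:,::-1].copy()
def pr(p):
    c=V[:3,:3]@p+V[:3,3];q=K@c;return q[:2]/q[2]
x0,y0=(pr(np.r_[AX,.067])-[75,70]).astype(int);s=5
big=cv2.resize(im[y0:y0+140,x0:x0+150][:120],None,fx=s,fy=s,interpolation=cv2.INTER_CUBIC)
for t,col in((72,(0,0,255)),(96,(0,255,0)),(120,(0,255,255))):
    f=F0-np.radians(t);u=np.array([np.cos(f),np.sin(f),0]);A=np.r_[AX,.091]
    a,b=[tuple(int(v) for v in (pr(A+k*u)-[x0,y0]+.5)*s) for k in(.006,.038)]
    cv2.line(big,a,b,col,1)
cv2.imwrite("pics/z5.png",big);print(x0,y0,env.get_obs()["clock"])
E
```

```text
touch False
60.0 0.52; 64.0 -0.18; 68.0 0.33; 72.0 -0.27; 73.0 -0.02; 74.0 -0.11; 75.0 0.38; 76.0 0.56; 77.0 -0.38; 78.0 -0.1; 79.0 -0.24; 80.0 0.23; 81.0 0.13; 286 81 33.7417
```

View pics/z5.png

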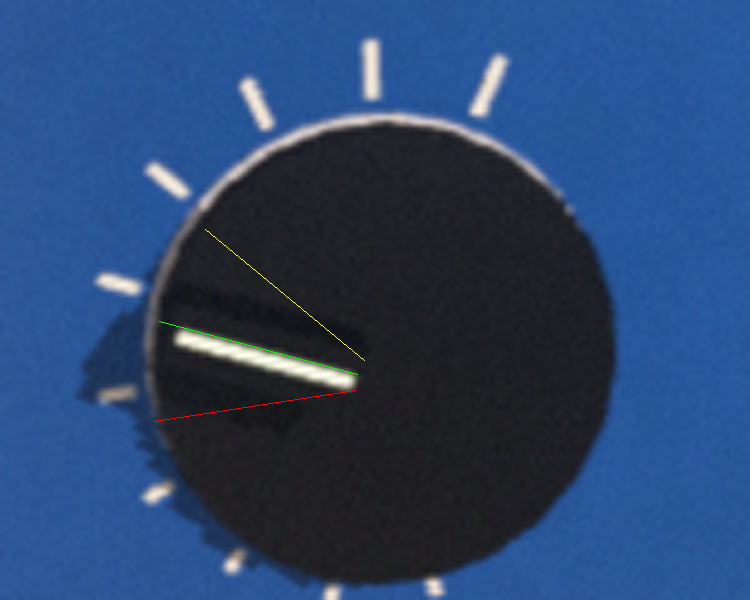

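The fin now lies parallel to the green 96° prediction, from (175,338) to (350,382) in the crop, so the dial rests in the fourth click and the tool is clear. Handing in.

```bash
python3 -c "
from rig import env
env.pause(.3);print(env.finish_job())"
```

```text
the job is handed in; nothing more can be done
None
```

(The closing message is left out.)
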